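Knock two spring pins home with a mallet

ROBOT

A 6-joint arm with a two-finger parallel gripper is mounted at the origin on a cart in front of the work surface, level with it; the furniture and walls round the work are solid. World frame = base frame: x ahead of the robot, y to its left, z up, the work surface at z = 0. Lengths are in mm, angles in rad, forces in N, time in s.
With the tool pointing down it reaches from about 350 to 875 mm from the base axis. Payload 4.2 kg.
Tool frame: the origin (TCP) lies between the finger pads; the fingertips stand 8 mm ahead of it and the grasp point (between the pads) lies 11 mm behind it; z points along the fingers, y is the line along which they close (so a half turn about z gives the same grasp; the last joint's range is limited). The gripper opens to 85 mm and grips with 20 to 120 N. Pads are 22 mm wide; open, the fingers measure 114 mm over their backs; the gripper's body (76 mm by 85 mm) begins 54 mm behind the grasp point. The pads swing forward as they close: fully open they stand 13 mm farther back than shut.
Start: joints at [-1, 0.385, 0.008, 0, -1.194, -0.259], TCP at [191.748, -594.838, 239.312] pointing down, gripper open.
Joint ranges: [-3.14, 3.14], [-1.21, 2.06], [-1.07, 1.41], [-3.16, 2.05], [-2.99, -0.16], [-3.1, 3.1]. Speed limits (rad/s): [2.79, 2.79, 3.14, 3.14, 3.14, 3.14].

INTERFACE

Orientations are given as a unit quaternion [x, y, z, w].
In Python, from bench import read_state, get_image, camera_params, job_done gives the robot as it stands.
- The arm moves only by the tool drive_tool, never from a script. Its argument "moves" is a list that holds one entry, the list of rows, each a list of 7 numbers: the shift along the tool's x, y, z in m, then the turn, a rotation vector about the tool's x, y, z in rad, then the closure in counts, from 0 (fully open) to 255 (shut). A call has 1 to 8 rows; each row shifts and turns the commanded pose from where the row before left it, along the tool's axes as they then stand; what a row does not reach is not made up. A row lasts 1/12 s, in which the tool goes at most 41.7 mm and 7.16 degrees, less where a joint would pass 70% of its speed; a pose out of reach is approached as far as the arm can. A call is refused whole if a number of a shift passes 0.0417 or a number of a turn 0.125, either way. A call with a gripper value outside its range is refused whole. The fingers move at their own pace and stop on an object; the grip force is fixed at half the most. Time passes only in rows, so rows that do not move let the fingers close. It gives the time, the measured TCP pose, the force and the opening at its end, in the units of the state.
- read_state(): the state, without advancing time (a new reading comes with each control period).
- get_image(name): name is "side" or "top"; returns the picture (400x640x3 uint8, blue, green, red); there is no depth.
- camera_params(name): a dict with "mtx" (3x3 intrinsics, pixels), "dist" ([k1, k2, p1, p2, k3] as OpenCV has them; the pictures are not rectified), "extrinsics" (4x4, takes a point from camera to world coordinates). Camera axes: x right, y up, looking along -z (the intrinsics and any distortion apply to the point x, -y, -z); pixel columns grow to the right and rows downward; lengths in mm; the calibration is good to about 2 mm. A picture is of the moment at which its call begins. camera_params takes no time and is no camera call.
- job_done(): hands the job in, once; it reports no verdict.
The state is a dict: "clock": time; "joints": joint angles; "joint_vel": joint speeds; "joint_efforts": joint torques, N m; "position": TCP position; "ee_rot": TCP orientation; "contact_force": force on the tool from outside, world axes, zero at the start; "wrist_torque": the same for the moment, N m; "gripper_width": finger opening in mm.
Only numpy, scipy, OpenCV 4.12 (cv2) and the standard library are available. Lean on these libraries where they do the work, as an engineer would, in place of code of your own. Each camera call takes 0.05 s, during which the arm holds its last target. There are 200 camera calls.

TASK

Two brass-headed spring pins stand proud of the blue bearing block. Take the yellow-faced mallet by its handle and knock both pins down with brisk blows until their heads sit fully home against the block, then stand the mallet back upright on its round rubber pad. Do not touch the pins with the gripper, and leave the other things on the bench where they are.

Things in the scene. Friction and masses are not known exactly. Their poses are not given: they have to be found in the camera images.
- block: Blue plummer block fixed to the bench, 190 mm along its y, 60 along x; a steel shaft stub along x reaches 55 mm to each side, axis 34 mm high. Origin: centre of its underside. Flange top at z = 50 mm; mid hump 68 mm high (brass nipple to 76), at flange height to y = +-30. The pins stand upright at x = 0, y = +64 mm (pin_a) and -64 (pin_b). Yaw 0 +- 0.35 rad; it is left or right of the robot.
- pin_a (a joint): Spring pin at the block's +y end: distance driven down, in m. 0 = underside of its brass head 20 mm above the flange; 0.020 = fully home, head on the flange, a hard stop. Starts at 0 to 0.006. A tight fit: it moves down under about 8 N (plus 15 N per m/s of speed) and stays where it is left.
- pin_b (a joint): The same for the pin at the block's -y end.
- pin_a_head (a point): Centre of the top of pin_a's brass head (18 mm diameter, 6 mm thick). At 56 mm above the bench when home; 70 to 76 mm at the start.
- pin_b_head (a point): The same for pin_b.
- mallet: Mallet, about 0.4 kg, standing on a face on the pad, handle level. Upright head 84 mm high with a yellow striking face, 44 mm diameter, at each end. Origin: centre of the lower face, to strike with; z up along the head. The wooden handle points along -x, towards the robot's side (yaw 0 +- 0.35 rad), to x = -150 mm, its axis at z = 46 mm; 22 mm wide (y), 26 high from x = -40 mm outwards.
- mallet_grip (a point): Good point to grip the mallet: on the handle's axis, 70 mm from the head's axis, 46 mm above the lower face.
- pad: Fixed black rubber pad with a thin red ring, round, 120 mm diameter, 4 mm thick; origin: centre of its underside on the bench.
- bolt: Loose rusty bolt lying on the bench, 70 mm long; a bystander.
- tape: Loose roll of grey tape lying flat, 85 mm diameter, 25 mm high; a bystander.
- carton: Loose small upright cardboard carton, 54x51x104 mm; a bystander.
Things that resemble listed ones, but are neither listed nor needed, are in the scene too. Leave any green or pink look-alike of the mallet alone.

How it is judged:
By the outcome, as a careful person would: the job done as asked, in the order asked, and still so for the second after the job is handed in, with the robot touching nothing.
It also fails if it takes over 51 s, if anything falls off the work surface, if the arm or the gripper's body presses on something with over 40 N, if the wrist force passes 120 N, or if a joint passes its speed limit or range.

## Working session

There is one attempt and no reset: what is moved stays moved. The work goes in short steps, Python scripts to look and compute and a tool call to move; the robot and the scene stay as the last step left them, time stands still between calls to the robot, and variables do not carry over. Pictures are saved under pics/ and viewed, on a budget of 10 in all, crops included, one or two more only if the job needs it, and the job is handed in when it is done.

Besides the shell and the picture viewer there is one more tool, called after "Call:" as name([rows], argument=value, ...), one row to a line, values as JSON. drive_tool: Moves the arm, as the interface text tells. Its arguments: {"type":"object","properties":{"moves":{"type":"array"}},"required":["moves"]}

```bash
mkdir -p pics; ls; python3 - <<'E'
from bench import *
import cv2, numpy as np
for n in("top","side"):
    im=get_image(n); cv2.imwrite(f"pics/{n}0.png",im)
    p=camera_params(n); print(n,np.round(p["mtx"],1).tolist(),np.round(p["dist"],4),np.round(p["extrinsics"],3).tolist())
print(read_state())
E
```

```text
pics
top [[442.4, 0.0, 323.5], [0.0, 442.4, 195.0], [0.0, 0.0, 1.0]] [-0.0039  0.      0.      0.      0.    ] [[0.001, 0.991, -0.131, 392.927], [-1.0, 0.002, 0.01, 60.957], [0.01, 0.131, 0.991, 1259.241], [0.0, 0.0, 0.0, 1.0]]
side [[382.3, 0.0, 314.2], [0.0, 382.3, 197.8], [0.0, 0.0, 1.0]] [-0.0239  0.      0.      0.      0.    ] [[-0.966, 0.173, -0.191, 321.292], [-0.257, -0.624, 0.738, 867.688], [0.008, 0.762, 0.648, 810.76], [0.0, 0.0, 0.0, 1.0]]
{'clock': 0.1, 'joints': array([-1.00039237e+00,  3.85469667e-01,  6.78505319e-03, -4.12148464e-04,
       -1.19402312e+00, -2.58590304e-01]), 'joint_vel': array([ 0.00216482, -0.00012085,  0.00267578,  0.00167208, -0.00066455,
        0.00057422]), 'joint_efforts': array([-4.21737177e-04, -3.93318307e+01,  1.88928366e+01,  4.19794768e+00,
       -2.57461877e-03,  1.22116990e-05]), 'position': array([ 191.59385058, -594.38300092,  238.34922316]), 'ee_rot': array([-1.55200835e-01,  9.87882458e-01,  9.51916896e-04, -2.09564378e-04]), 'contact_force': array([ 0.1863628 ,  1.01287477, -0.4908286 ]), 'wrist_torque': array([ 0.02230799,  0.02944417, -0.01697875]), 'gripper_width': 85.74931816087758}
```

View pics/top0.png

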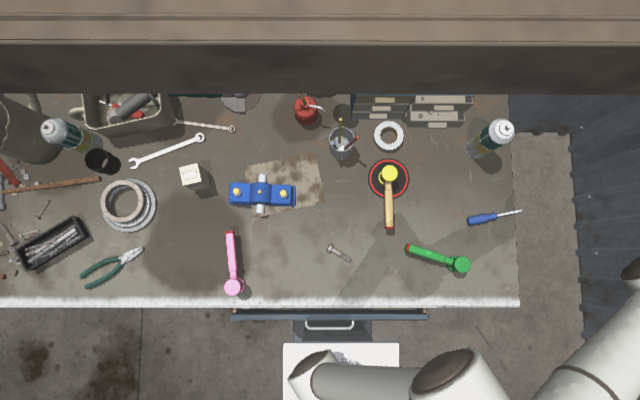

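View pics/side0.png

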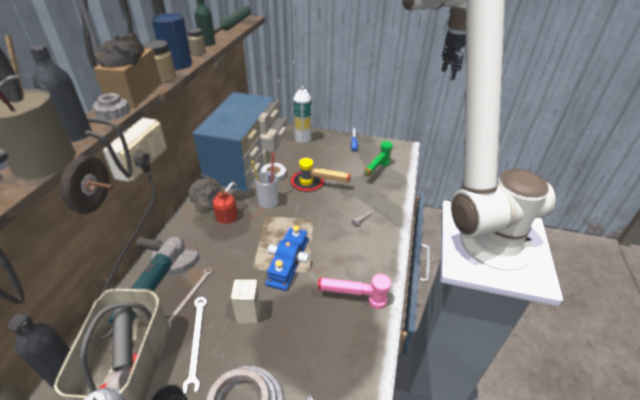

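Candidates for the mallet (top view):
- Yellow head at (389,175), with a wooden handle down to (390,230), standing on the red-ringed pad. This matches the description, so I choose it.
- Pink look-alike at (233,287) and green look-alike at (459,264). I'll leave both alone.

The block is at (262,193), with pins at about (237,191) and (284,194). The white carton is at (190,176), the bolt at (340,252) and the tape roll at (388,135).

```bash
cat > h.py <<'E'
import cv2, numpy as np
from bench import *
def ray(n,uv):
    p=camera_params(n); E=np.array(p["extrinsics"]); R=E[:3,:3]@np.diag([1,-1,-1])
    q=cv2.undistortPoints(np.array(uv,float).reshape(-1,1,2),np.array(p["mtx"]),np.array(p["dist"])).reshape(-1,2)
    return E[:3,3],np.c_[q,np.ones(len(q))]@R.T
def cast(n,uv,z):
    o,d=ray(n,uv); return o+d*((z-o[2])/d[:,2])[:,None]
def tri(uvt,uvs):
    o1,d1=ray("top",[uvt]);o2,d2=ray("side",[uvs]);d1,d2=d1[0],d2[0]
    s=np.linalg.lstsq(np.c_[d1,-d2],o2-o1,rcond=None)[0]
    a,b=o1+s[0]*d1,o2+s[1]*d2
    return (a+b)/2,np.linalg.norm(a-b)
def proj(n,P):
    p=camera_params(n); E=np.array(p["extrinsics"]); R=(E[:3,:3]@np.diag([1,-1,-1])).T
    return cv2.projectPoints(np.array(P,float).reshape(-1,1,3),cv2.Rodrigues(R)[0],-R@E[:3,3],np.array(p["mtx"]),np.array(p["dist"]))[0].reshape(-1,2)
def blobs(im,lo,hi,box,amin=8):
    x0,y0,x1,y1=box; h=cv2.cvtColor(im,cv2.COLOR_BGR2HSV)
    m=np.zeros(im.shape[:2],np.uint8); m[y0:y1,x0:x1]=cv2.inRange(h,lo,hi)[y0:y1,x0:x1]
    n,l,s,c=cv2.connectedComponentsWithStats(m)
    return [(s[i,4],s[i,:4].tolist(),c[i].round(2),cv2.minAreaRect(np.argwhere(l==i)[:,::-1].astype(np.float32))) for i in range(1,n) if s[i,4]>=amin],m
E
python3 - <<'E'
from h import *
t=cv2.imread("pics/top0.png");s=cv2.imread("pics/side0.png")
Y=((22,150,110),(35,255,255));W=((8,60,90),(24,200,255));B=((105,120,50),(125,255,255))
for nm,im,n,bx in (("mallet",t,"top",(360,150,420,240)),("mallet",s,"side",(285,145,360,195)),("block",t,"top",(220,170,305,215)),("block",s,"side",(255,215,315,295))):
    for c,r in (("Y",Y),("W",W),("B",B)):
        for b in blobs(im,*r,bx)[0]: print(nm,n,c,b[0],b[1],b[2],np.round(b[3][0],1),np.round(b[3][1],1),round(b[3][2],1))
h=cv2.cvtColor(t,cv2.COLOR_BGR2HSV);m=(cv2.inRange(h,(0,150,80),(6,255,255))|cv2.inRange(h,(174,150,80),(180,255,255)));m[:150]=0;m[205:]=0;m[:,:360]=0;m[:,415:]=0
e=cv2.fitEllipse(np.argwhere(m>0)[:,::-1].astype(np.float32));print("ring",e,cast("top",[e[0]],4))
a=cv2.resize(t[145:245,350:430],None,fx=5,fy=5,interpolation=cv2.INTER_CUBIC)
b=cv2.resize(t[165:220,220:305],None,fx=4.6,fy=4.6,interpolation=cv2.INTER_CUBIC)
c=np.zeros((500,400+b.shape[1],3),np.uint8);c[:,:400]=a;c[:b.shape[0],400:]=b
d=cv2.resize(s[215:295,250:320],None,fx=3,fy=3,interpolation=cv2.INTER_CUBIC);c[258:498,400:610]=d
cv2.imwrite("pics/crop1.png",c)
E
```

```text
mallet top W 9 [416, 154, 4, 4] [418.11 155.11] [417.5 155.5] [3. 3.] 90.0
mallet top W 396 [384, 181, 10, 46] [388.23 204.33] [388.5 203.5] [45.  9.] 90.0
mallet side Y 140 [299, 158, 14, 12] [305.67 163.36] [305.5 163.5] [11. 13.] 90.0
mallet side Y 75 [300, 178, 13, 8] [305.81 181.35] [306.  181.5] [ 7. 12.] 90.0
mallet side W 441 [295, 157, 54, 26] [325.69 172.55] [321.9 171.5] [56.3 18.2] 21.5
mallet side W 10 [302, 185, 8, 2] [305.7 185.4] [305.5 185.5] [1. 7.] 90.0
mallet side B 27 [352, 145, 6, 6] [354.22 147.11] [354.5 147.5] [5. 5.] 0.0
block top W 8 [293, 174, 3, 4] [294.38 175.5 ] [294.  175.5] [3. 2.] 90.0
block top W 8 [258, 191, 3, 3] [259.12 191.88] [259. 192.] [2. 2.] 90.0
block top W 14 [280, 190, 6, 7] [283.   193.57] [282.9 193.3] [4.9 5.8] 63.4
block top B 1141 [229, 183, 67, 23] [261.11 193.62] [261.9 193.5] [66.1 21.3] 2.0
block side W 154 [261, 217, 11, 31] [265.22 230.69] [265.8 231.8] [ 8.4 30.2] 11.3
block side W 88 [293, 219, 19, 12] [299.88 222.73] [300.5 222.1] [ 9.5 20. ] 57.3
block side W 37 [275, 231, 9, 6] [279.38 233.54] [279.2 233.6] [6.3 6.3] 26.6
block side W 10 [278, 261, 4, 6] [280.  264.3] [280.1 263.9] [2.4 5.4] 21.8
block side B 1176 [266, 228, 42, 62] [285.79 260.01] [286. 258.] [25.2 64.5] 22.6
ring ((388.2762756347656, 178.18038940429688), (36.02813720703125, 36.96280288696289), 115.41612243652344) [[ 608.62615938 -137.76372536    4.        ]]
```

View pics/crop1.png

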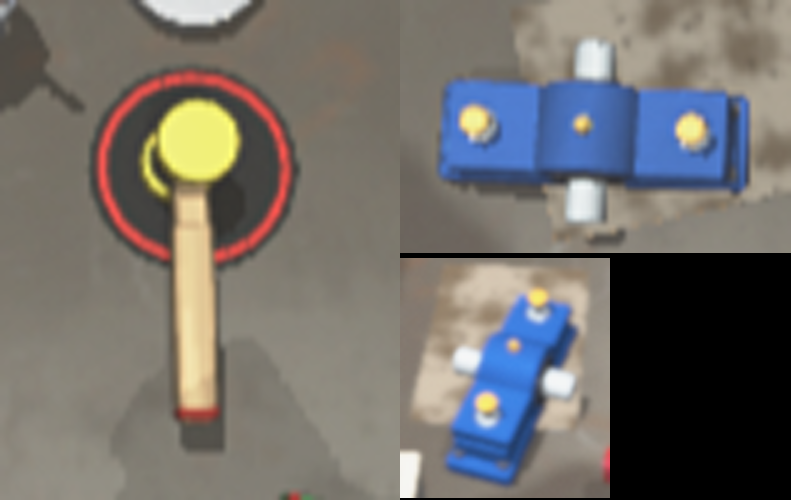

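The crop confirms the yellow mallet on the ringed pad. Its top face is at about (389.3,172.8) and its handle end at about (389,227). The pin heads in the top view are at about (236,191) and (283,193). In the side view pin_a is at about (279,263) and pin_b at about (295.7,227.5).

```bash
python3 - <<'E'
from h import *
t=cv2.imread("pics/top0.png");s=cv2.imread("pics/side0.png")
def show(nm,bl): 
    for b in bl[0]: print(nm,b[0],b[1],b[2])
bt=blobs(t,(24,90,170),(36,255,255),(360,150,420,190));show("face",bt)
bs=blobs(s,(24,110,110),(36,255,255),(295,153,318,175));show("faceS",bs)
pt=blobs(t,(12,90,150),(30,255,255),(225,180,300,205),5);show("pinsT",pt)
ps=blobs(s,(12,90,120),(30,255,255),(270,224,300,270),5);show("pinsS",ps)
print("head top",cast("top",[(389.3,172.8)],88))
hm=blobs(t,(8,50,90),(23,220,255),(375,183,405,229),50)
ys,xs=np.nonzero(hm[1]);L=[]
for r in range(195,224):
    c=xs[ys==r]
    if len(c): L.append((c.min()/2+c.max()/2,r))
P=cast("top",L,60); k=np.polyfit(P[:,0],P[:,1],1); print("handle yaw",np.arctan(k[0]),"y at x",[(x,round(np.polyval(k,x),1)) for x in (460,530,600)])
print("pins cast z=72",cast("top",[(236,191.2),(283,193.1)],72),"side",cast("side",[(279,262.6),(295.7,227.3)],72))
print(tri((236,191.2),(279,262.6)),tri((283,193.1),(295.7,227.3)))
E
```

```text
face 220 [379, 165, 19, 19] [388.46 173.06]
faceS 157 [299, 157, 15, 14] [305.69 163.3 ]
pinsT 26 [233, 189, 6, 5] [235.69 190.88]
pinsT 6 [258, 191, 3, 2] [259.  191.5]
pinsT 25 [280, 190, 6, 6] [282.88 192.72]
pinsS 29 [293, 225, 6, 6] [295.72 227.28]
pinsS 27 [276, 261, 6, 6] [278.52 263.11]
head top [[ 608.88854525 -127.49617473   88.        ]]
handle yaw 0.010475418687318572 y at x [(460, np.float64(-128.2)), (530, np.float64(-127.5)), (600, np.float64(-126.8))]
pins cast z=72 [[560.14445864 286.20472782  72.        ]
 [555.24833964 159.09053939  72.        ]] side [[559.19867108 290.40607272  72.        ]
 [555.52801474 160.52735945  72.        ]]
(array([560.67889647, 287.01278606,  67.65278596]), np.float64(0.15684486932059194)) (array([555.68649057, 159.24715219,  70.67015078]), np.float64(0.5154043764185136))
```

Call:
drive_tool([
  [[0, 0, 0, 0, 0, 0.1, 0], [0, 0, 0, 0, 0, 0.1, 0], [0, 0, 0, 0, 0, 0.1, 0], [-0.024, 0.031, 0, 0, 0, 0, 0], [-0.024, 0.031, 0, 0, 0, 0, 0], [-0.024, 0.031, 0, 0, 0, 0, 0], [-0.024, 0.031, 0, 0, 0, 0, 0], [-0.024, 0.031, 0, 0, 0, 0, 0]],
])

```text
clock: 0.77
position: [310.3, -436.7, 238.8]
ee_rot: [-0.006, 1.0, 0.0, -0.0]
contact_force: [1.4, 0.1, 0.4]
gripper_width: 85.3
```

Call:
drive_tool([
  [[-0.024, 0.032, 0, 0, 0, 0, 0], [-0.024, 0.032, 0, 0, 0, 0, 0], [-0.024, 0.032, 0, 0, 0, 0, 0], [-0.024, 0.032, 0, 0, 0, 0, 0], [-0.024, 0.032, 0, 0, 0, 0, 0], [-0.024, 0.032, 0, 0, 0, 0, 0], [-0.024, 0.032, 0, 0, 0, 0, 0], [-0.02, 0.024, 0.02, 0, 0, 0, 0]],
])

```text
clock: 1.43
position: [498.4, -186.4, 222.7]
ee_rot: [-0.007, 1.0, -0.001, 0.004]
contact_force: [0.8, 0.2, 0.7]
gripper_width: 85.1
```

```bash
python3 - <<'E'
from h import *
from scipy.spatial.transform import Rotation as R
s=read_state();print(s["position"],R.from_quat(s["ee_rot"]).as_matrix().round(4).tolist())
E
```

```text
[ 498.41900613 -186.35144225  222.71366495] [[-0.9999, -0.0142, 0.0083], [-0.0143, 0.9999, -0.0019], [-0.0083, -0.002, -1.0]]
```

Call:
drive_tool([
  [[-0.02, 0.025, 0.015, 0, 0, 0, 0], [-0.02, 0.025, 0.02, 0, 0, 0, 0], [-0.008, 0.008, 0.03, 0, 0, 0, 0], [0, 0, 0.03, 0, 0, 0, 0], [0, 0, 0, 0, 0, 0, 0], [0, 0, 0, 0, 0, 0, 0]],
])

```text
clock: 1.93
position: [541.2, -129.7, 122.9]
ee_rot: [-0.006, 1.0, -0.0, -0.002]
contact_force: [0.5, 0.5, 0.7]
gripper_width: 85.5
```

```bash
python3 - <<'E'
from h import *
from scipy.spatial.transform import Rotation as R
s=read_state();print(s["position"],R.from_quat(s["ee_rot"]).as_matrix().round(4).tolist())
t=get_image("top");a=get_image("side")
A=cv2.resize(t[130:250,340:440],None,fx=4,fy=4,interpolation=cv2.INTER_CUBIC);B=cv2.resize(a[120:220,270:370],None,fx=3.9,fy=3.9,interpolation=cv2.INTER_CUBIC)
c=np.zeros((480,790,3),np.uint8);c[:,:400]=A;c[:390,400:]=B;cv2.imwrite("pics/c2.png",c)
E
```

```text
[ 541.16411889 -129.7008698   122.94380139] [[-0.9999, -0.0123, -0.0048], [-0.0123, 0.9999, -0.0005], [0.0048, -0.0005, -1.0]]
```

View pics/c2.png

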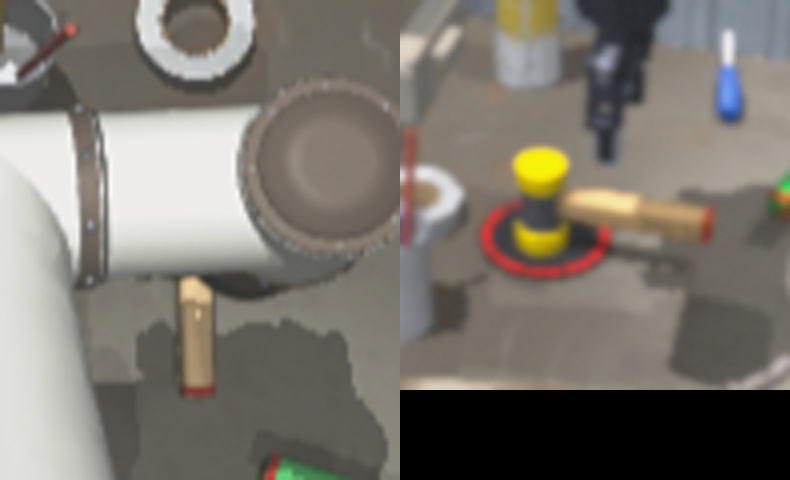

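The picture shows the open fingers over the handle just behind the head, at about (605,155) in the crop. The mallet has not moved and the way down is clear.

Call:
drive_tool([
  [[-0.004, 0.002, 0.03, 0, 0, 0, 0], [0, 0, 0.03, 0, 0, 0, 0], [0, 0, 0.016, 0, 0, 0, 0], [0, 0, 0.008, 0, 0, 0, 0], [0, 0, 0, 0, 0, 0, 0], [0, 0, 0, 0, 0, 0, 0]],
])

```text
clock: 2.53
position: [547.6, -128.0, 42.1]
ee_rot: [-0.006, 1.0, -0.0, 0.002]
contact_force: [1.3, 0.3, 0.7]
gripper_width: 85.2
```

Call:
drive_tool([
  [[0.001, 0, 0.002, 0, 0, 0, 0], [0, 0, 0, 0, 0, 0, 255], [0, 0, 0, 0, 0, 0, 255], [0, 0, 0, 0, 0, 0, 255], [0, 0, 0, 0, 0, 0, 255], [0, 0, 0, 0, 0, 0, 255], [0, 0, 0, 0, 0, 0, 255], [0, 0, 0, 0, 0, 0, 255]],
])

```text
clock: 3.2
position: [545.3, -127.7, 38.6]
ee_rot: [-0.006, 1.0, -0.0, 0.0]
contact_force: [-0.8, -0.7, 1.9]
gripper_width: 20.9
```

Call:
drive_tool([
  [[0, 0, 0, 0, 0, 0, 255], [0, 0, 0, 0, 0, 0, 255]],
])

```text
clock: 3.37
position: [545.3, -127.7, 38.6]
ee_rot: [-0.006, 1.0, -0.0, 0.0]
contact_force: [-1.2, 0.6, 3.4]
gripper_width: 21.1
```

Call:
drive_tool([
  [[0, 0, -0.008, 0, 0, 0, 255], [0, 0, -0.016, 0, 0, 0, 255], [0, 0, -0.02, 0, 0, 0, 255], [0, 0, -0.02, 0, 0, 0, 255], [0, 0, -0.02, 0, 0, 0, 255], [0, 0, -0.016, 0, 0, 0, 255], [0, 0, -0.008, 0, 0, 0, 255], [0, 0, 0, 0, 0, 0, 255]],
])

```text
clock: 4.03
position: [545.7, -127.5, 147.6]
ee_rot: [-0.006, 1.0, 0.0, 0.001]
contact_force: [-0.4, 0.5, -4.6]
gripper_width: 21.5
```

```bash
python3 - <<'E'
from h import *
s=read_state();print(s["position"],s["contact_force"],s["wrist_torque"],s["gripper_width"])
t=get_image("top");a=get_image("side")
cv2.imwrite("pics/t3.png",t);cv2.imwrite("pics/s3.png",a)
A=cv2.resize(a[60:260,200:420],None,fx=3.5,fy=3,interpolation=cv2.INTER_CUBIC);cv2.imwrite("pics/c3.png",A[:600])
P=s["position"]+[63.6,0.7,-34.6];print(P,proj("side",[P,P+[0,0,84]]))
for b in blobs(a,(24,110,90),(36,255,255),(270,60,350,200))[0]:print(b[:3])
E
```

```text
[ 545.72552703 -127.46194828  147.6050525 ] [-0.36003466  0.52196097 -4.62153431] [-0.00628156  0.12434462  0.00755633] 21.519397844965265
[ 609.32552703 -126.76194828  113.0050525 ] [[305.47111216 154.87401095]
 [305.29717695 132.31071395]]
(np.int32(41), [295, 119, 6, 9], array([297.51, 122.95]))
(np.int32(47), [304, 119, 6, 9], array([306.38, 122.87]))
(np.int32(167), [299, 129, 15, 14], array([305.81, 135.55]))
(np.int32(88), [299, 150, 14, 10], array([305.44, 154.65]))
```

View pics/c3.png

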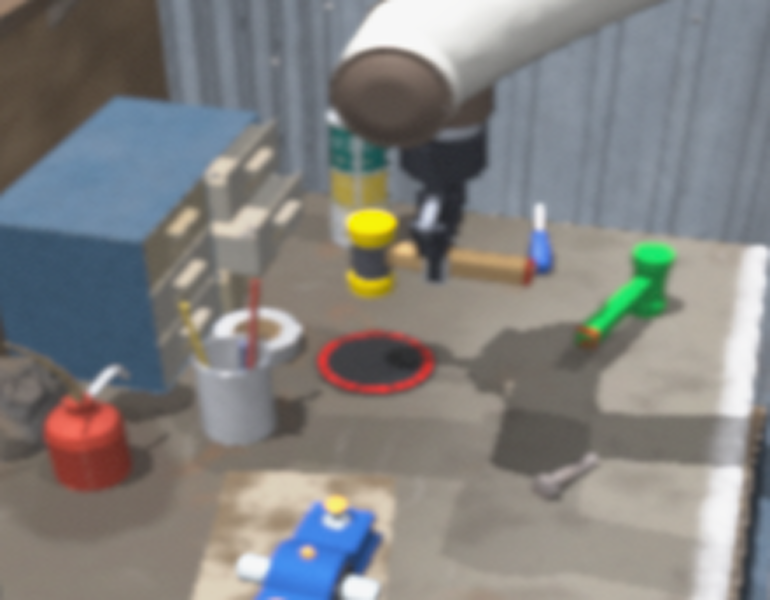

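The mallet hangs level and upright in the grip, with its lower face near (305,155) in the side image, where the kinematics predict it. The pencil cup is well clear of the path. Next I'll carry the mallet over to pin_b.

Call:
drive_tool([
  [[0.004, 0.015, 0, 0, 0, 0, 255], [0.008, 0.03, 0, 0, 0, 0, 255], [0.008, 0.038, 0, 0, 0, 0, 255], [0.008, 0.038, 0, 0, 0, 0, 255], [0.008, 0.038, 0, 0, 0, 0, 255], [0.006, 0.038, 0, 0, 0, 0, 255], [0.004, 0.036, 0, 0, 0, 0, 255], [0.003, 0.03, 0, 0, 0, 0, 255]],
])

```text
clock: 4.8
position: [491.4, 136.5, 144.7]
ee_rot: [-0.006, 1.0, -0.001, -0.002]
contact_force: [0.6, 0.2, -4.1]
gripper_width: 21.8
```

Call:
drive_tool([
  [[0.001, 0.018, 0, 0, 0, 0, 255], [0, 0.006, 0, 0, 0, 0, 255], [0, 0, 0, 0, 0, 0, 255], [0, 0, 0, 0, 0, 0, 255]],
])

```text
clock: 5.13
position: [491.0, 158.1, 145.0]
ee_rot: [-0.006, 1.0, -0.001, -0.001]
contact_force: [-0.1, -0.4, -4.0]
gripper_width: 21.3
```

```bash
python3 - <<'E'
from h import *
from scipy.spatial.transform import Rotation as R
s=read_state();M=R.from_quat(s["ee_rot"]).as_matrix();print(s["position"],s["contact_force"],s["gripper_width"],M.round(4).tolist())
P=s["position"]-63.6*M[:,0]+[0,0,-34.6];print("face",P)
t=get_image("top");a=get_image("side")
b=blobs(a,(24,110,90),(36,255,255),(200,120,400,300))[0]
for i in b:print(i[:3])
print(proj("side",[P,P+[0,0,84]]))
A=cv2.resize(a[170:310,220:350],None,fx=4,fy=4,interpolation=cv2.INTER_CUBIC);cv2.imwrite("pics/c4.png",A)
print("pad side",cast("side",[(307.2,180.5)],4))
E
```

```text
[491.04503616 158.12780902 145.04819796] [-0.09161868 -0.39563273 -3.95949698] 21.32257108925289 [[-0.9999, -0.0118, -0.0028], [-0.0118, 0.9999, -0.0016], [0.0028, -0.0015, -1.0]]
face [554.6403882  158.87623555 110.2719706 ]
(np.int32(32), [295, 120, 5, 8], array([297.25, 122.84]))
(np.int32(253), [286, 188, 19, 17], array([294.79, 195.83]))
(np.int32(109), [288, 211, 17, 11], array([295.62, 216.71]))
(np.int32(9), [277, 262, 3, 3], array([278., 263.]))
[[295.86635063 216.74544243]
 [295.10699226 192.50792751]]
pad side [[ 605.63868449 -132.93773552    4.        ]]
```

View pics/c4.png

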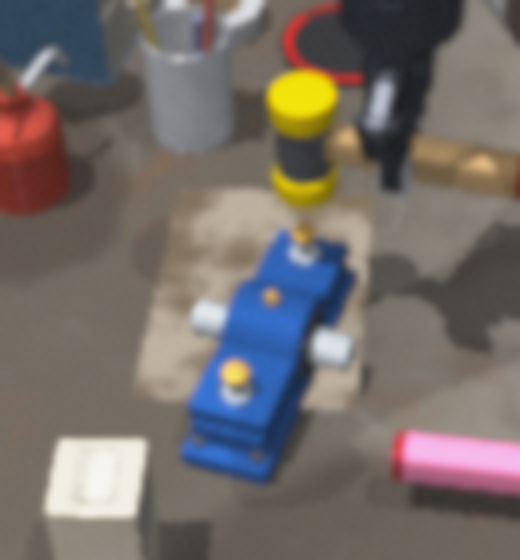

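The mallet's lower face is right above pin_b: face at crop (303,190), pin head at (303,235). I'll start with a first measured blow.

Call:
drive_tool([
  [[0, 0, 0.02, 0, 0, 0, 255], [0, 0, 0.026, 0, 0, 0, 255], [0, 0, 0, 0, 0, 0, 255]],
])

```text
clock: 5.48
position: [491.5, 157.3, 97.8]
ee_rot: [-0.005, 1.0, -0.001, -0.001]
contact_force: [-0.2, 0.5, -4.4]
gripper_width: 21.3
```

Call:
drive_tool([
  [[0, 0, -0.02, 0, 0, 0, 255], [0, 0, -0.02, 0, 0, 0, 255], [0, 0, 0, 0, 0, 0, 255]],
])

```text
clock: 5.73
position: [494.4, 159.0, 144.6]
ee_rot: [-0.006, 1.0, 0.001, 0.003]
contact_force: [1.2, 0.5, -3.8]
gripper_width: 21.5
```

```bash
cat > chk.py <<'E'
from h import *
from scipy.spatial.transform import Rotation as R
s=read_state();M=R.from_quat(s["ee_rot"]).as_matrix();print(s["position"].round(1),s["contact_force"].round(1),s["gripper_width"],M[:,2].round(4))
P=s["position"]-63.6*M[:,0]+34.6*M[:,2];print("face",P.round(1))
a=get_image("side")
for i in blobs(a,(24,110,90),(36,255,255),(240,170,320,270))[0]:print(i[:3])
print("exp",proj("side",[P,P+[0,0,84]]).round(1).tolist())
for i in blobs(a,(12,90,120),(30,255,255),(270,224,302,270),5)[0]:print("pin",i[:3])
E
python3 chk.py
```

```text
[494.4 159.  144.6] [ 1.2  0.5 -3.8] 21.467454137113574 [ 0.0069  0.003  -1.    ]
face [558.3 159.8 110.4]
(np.int32(250), [285, 188, 18, 17], array([293.46, 195.84]))
(np.int32(115), [286, 211, 17, 11], array([294.03, 216.71]))
(np.int32(8), [277, 262, 3, 3], array([277.88, 263.12]))
exp [[294.5, 216.7], [293.6, 192.5]]
pin (np.int32(17), [294, 229, 5, 4], array([295.88, 230.59]))
pin (np.int32(27), [276, 261, 6, 6], array([278.52, 263.11]))
```

Call:
drive_tool([
  [[0.003, 0, 0.022, 0, 0, 0, 255], [0, 0, 0.022, 0, 0, 0, 255], [0, 0, 0.011, 0, 0, 0, 255], [0, 0, 0, 0, 0, 0, 255]],
])

```text
clock: 6.12
position: [486.6, 157.4, 83.7]
ee_rot: [-0.006, 1.0, -0.001, -0.003]
contact_force: [-2.1, -0.4, -3.2]
gripper_width: 21.4
```

```bash
python3 -c "
from bench import *
s=read_state();print(s['position'],s['contact_force'],s['wrist_torque'],s['joint_vel'].round(3),s['ee_rot'])"
```

```text
[486.61128331 157.36672902  83.71610983] [-2.12240388 -0.41454354 -3.17811138] [-0.05970767  0.43564591 -0.01520751] [-0.007 -0.009  0.021  0.013  0.002 -0.014] [-0.00554798  0.99998    -0.00136184 -0.00271338]
```

Call:
drive_tool([
  [[0, 0, -0.02, 0, 0, 0, 255], [0, 0, -0.02, 0, 0, 0, 255], [0, 0, -0.015, 0, 0, 0, 255], [0, 0, 0, 0, 0, 0, 255]],
])

```text
clock: 6.45
position: [490.2, 159.0, 142.7]
ee_rot: [-0.006, 1.0, 0.001, 0.002]
contact_force: [0.7, 0.5, -3.4]
gripper_width: 21.6
```

```bash
python3 chk.py
```

```text
[490.2 159.  142.7] [ 0.7  0.5 -3.4] 21.571087580719045 [ 0.0045  0.0025 -1.    ]
face [554.  159.8 108.4]
(np.int32(257), [288, 186, 19, 18], array([296.63, 194.89]))
(np.int32(111), [287, 209, 16, 12], array([294.1 , 215.83]))
(np.int32(9), [277, 262, 3, 3], array([278., 263.]))
exp [[296.0, 217.5], [295.3, 193.4]]
pin (np.int32(16), [293, 231, 6, 4], array([295.5 , 232.25]))
pin (np.int32(27), [276, 261, 6, 6], array([278.52, 263.11]))
```

Pin_b looks home. The head slipped about 0.1 rad nose-up in the grip at the stop, so I'll level it with a tool turn and move on to pin_a.

Call:
drive_tool([
  [[0, 0.02, 0, 0, 0.05, 0, 255], [-0.002, 0.033, 0, 0, 0.05, 0, 255], [-0.002, 0.036, 0, 0, 0, 0, 255], [-0.002, 0.026, 0, 0, 0, 0, 255], [0, 0.013, 0, 0, 0, 0, 255], [0, 0, 0, 0, 0, 0, 255], [0, 0, 0, 0, 0, 0, 255]],
])

```text
clock: 7.08
position: [492.1, 286.2, 137.8]
ee_rot: [-0.006, 0.999, -0.002, -0.052]
contact_force: [-0.8, -0.8, -4.8]
gripper_width: 20.9
```

```bash
python3 - <<'E'
from h import *
from scipy.spatial.transform import Rotation as R
s=read_state();M=R.from_quat(s["ee_rot"]).as_matrix();p=s["position"];print(p.round(1),s["contact_force"].round(1),M.round(3).tolist())
t=get_image("top");a=get_image("side")
for i in blobs(a,(24,110,90),(36,255,255),(240,190,320,290))[0]:print(i[:3])
G=p-11*M[:,2];P=G+[63.6,0.8,-46];print("face if level",P.round(1),proj("side",[P,P+[0,0,84]]).round(1).tolist())
for n in range(52,76,4): print(n,proj("side",[[555.5,159.5,n]]).round(1),proj("top",[[555.5,159.5,n]]).round(1))
for i in blobs(a,(12,90,120),(30,255,255),(285,224,302,245),5)[0]:print("pin",i[:3])
for i in blobs(t,(12,90,150),(30,255,255),(225,180,300,205),5)[0]:print("pinT",i[:3])
A=cv2.resize(a[180:300,230:340],None,fx=5,fy=5,interpolation=cv2.INTER_CUBIC);cv2.imwrite("pics/c5.png",A)
E
```

```text
[492.1 286.2 137.8] [-0.8 -0.8 -4.8] [[-0.995, -0.012, -0.103], [-0.012, 1.0, -0.004], [0.103, -0.003, -0.995]]
(np.int32(291), [269, 223, 19, 20], array([278.08, 232.44]))
(np.int32(111), [271, 249, 17, 11], array([279.03, 254.58]))
face if level [556.8 287.1 102.7] [[279.7, 253.6], [277.9, 229.2]]
52 [[296.  232.2]] [[283.4 194. ]]
56 [[296.  231.2]] [[283.3 193.8]]
60 [[295.9 230.1]] [[283.2 193.6]]
64 [[295.9 229.1]] [[283.1 193.4]]
68 [[295.9 228.1]] [[283.  193.2]]
72 [[295.8 227. ]] [[282.8 193. ]]
pin (np.int32(26), [285, 225, 3, 11], array([285.81, 229.88]))
pinT (np.int32(82), [225, 180, 11, 13], array([230.85, 184.98]))
pinT (np.int32(5), [236, 184, 4, 4], array([237.6, 185.8]))
pinT (np.int32(6), [258, 191, 3, 2], array([259. , 191.5]))
pinT (np.int32(26), [281, 191, 6, 6], array([283.46, 193.65]))
```

View pics/c5.png

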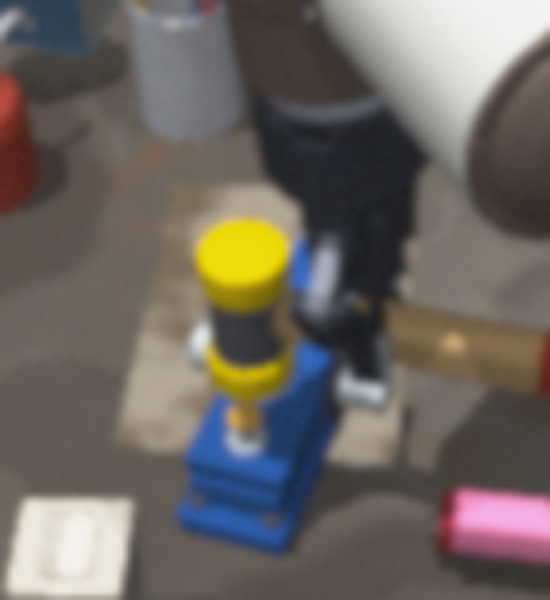

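Pin_b's head now shows at about (283.5,193.7) in the top view, consistent with about 56–58 mm, so it is down. The mallet is level again over pin_a, face at crop (250,370) and pin at (243,415). The face is about 3 mm short in x, so I'll correct that and strike.

Call:
drive_tool([
  [[-0.003, 0, -0.006, 0, 0, 0, 255], [-0.002, 0, 0.021, 0, 0, 0, 255], [-0.002, 0, 0.023, 0, 0, 0, 255], [0, 0, 0, 0, 0, 0, 255]],
])

```text
clock: 7.52
position: [496.6, 285.7, 99.4]
ee_rot: [-0.005, 0.999, -0.001, -0.05]
contact_force: [0.1, 1.1, -4.0]
gripper_width: 21.0
```

Call:
drive_tool([
  [[0.002, 0, -0.02, 0, 0, 0, 255], [0.002, 0, -0.02, 0, 0, 0, 255], [0, 0, 0, 0, 0, 0, 255]],
])

```text
clock: 7.77
position: [499.2, 287.6, 146.6]
ee_rot: [-0.006, 0.999, 0.002, -0.046]
contact_force: [1.2, 0.5, -2.8]
gripper_width: 21.4
```

```bash
cat > chk2.py <<'E'
from h import *
from scipy.spatial.transform import Rotation as R
s=read_state();M=R.from_quat(s["ee_rot"]).as_matrix();p=s["position"];print(p.round(1),s["contact_force"].round(1),M.round(3).tolist())
t=get_image("top");a=get_image("side")
for i in blobs(a,(24,110,90),(36,255,255),(240,190,320,290))[0]:print(i[:3])
G=p-11*M[:,2];P=G+[63.6,0.8,-46];print("face if level",P.round(1),proj("side",[P,P+[0,0,84]]).round(1).tolist())
for i in blobs(a,(12,90,120),(30,255,255),(268,255,290,275),5)[0]:print("pin_a S",i[:3])
E
python3 chk2.py
```

```text
[499.2 287.6 146.6] [ 1.2  0.5 -2.8] [[-0.996, -0.012, -0.092], [-0.013, 1.0, 0.003], [0.092, 0.004, -0.996]]
(np.int32(295), [266, 221, 19, 19], array([275.31, 230.05]))
(np.int32(112), [268, 247, 17, 11], array([275.92, 252.48]))
face if level [563.8 288.4 111.6] [[276.6, 250.9], [274.6, 226.2]]
pin_a S (np.int32(29), [270, 255, 12, 3], array([275.38, 255.83]))
pin_a S (np.int32(20), [276, 263, 5, 5], array([278.25, 264.75]))
```

Call:
drive_tool([
  [[0, 0, 0.021, 0, 0, 0, 255], [-0.002, 0, 0.022, 0, 0, 0, 255], [-0.001, 0, 0.008, 0, 0, 0, 255], [0, 0, 0, 0, 0, 0, 255]],
])

```text
clock: 8.2
position: [493.9, 286.4, 89.4]
ee_rot: [-0.006, 0.999, -0.001, -0.051]
contact_force: [0.3, -0.4, -4.2]
gripper_width: 21.0
```

Call:
drive_tool([
  [[0.002, 0, -0.02, 0, 0, 0, 255], [0.002, 0, -0.02, 0, 0, 0, 255], [0.001, 0, -0.014, 0, 0, 0, 255], [0, 0, 0, 0, 0, 0, 255]],
])

```text
clock: 8.53
position: [496.3, 287.5, 147.6]
ee_rot: [-0.006, 0.999, 0.001, -0.048]
contact_force: [0.5, 0.1, -3.3]
gripper_width: 21.4
```

```bash
python3 chk2.py; python3 -c "
from h import *
for z in (56,58,60,64,70): print(z,proj('side',[[560.5,287.3,z]]))"
```

```text
[496.3 287.5 147.6] [ 0.5  0.1 -3.3] [[-0.995, -0.012, -0.096], [-0.012, 1.0, 0.002], [0.096, 0.003, -0.995]]
(np.int32(295), [267, 221, 20, 19], array([276.59, 229.71]))
(np.int32(114), [269, 246, 17, 11], array([276.84, 251.97]))
face if level [560.9 288.2 112.5] [[277.8, 250.9], [275.8, 226.2]]
pin_a S (np.int32(19), [272, 255, 10, 2], array([276.26, 255.47]))
pin_a S (np.int32(24), [276, 265, 6, 5], array([278.5 , 266.83]))
56 [[279.23980682 265.70417243]]
58 [[279.19885301 265.19113136]]
60 [[279.15779083 264.67668842]]
64 [[279.07533971 263.64357438]]
70 [[278.95083975 262.0832478 ]]
```

Call:
drive_tool([
  [[0, 0, 0.021, 0, 0, 0, 255], [-0.002, 0, 0.022, 0, 0, 0, 255], [-0.002, 0, 0.014, 0, 0, 0, 255]],
])

```text
clock: 8.88
position: [490.0, 285.0, 84.6]
ee_rot: [-0.005, 0.999, -0.002, -0.054]
contact_force: [-17.7, 2.9, 20.4]
gripper_width: 21.3
```

Call:
drive_tool([
  [[0, 0, 0, 0, 0, 0, 255]],
])

```text
clock: 8.97
position: [490.4, 285.2, 83.9]
ee_rot: [-0.006, 0.999, -0.003, -0.054]
contact_force: [-0.2, 0.1, -3.1]
gripper_width: 21.2
```

Call:
drive_tool([
  [[0.002, 0, -0.02, 0, 0, 0, 255], [0.002, 0, -0.02, 0, 0, 0, 255], [0.001, 0, -0.02, 0, 0, 0, 255], [0, 0, 0, 0, 0, 0, 255]],
])

```text
clock: 9.3
position: [495.8, 287.7, 150.4]
ee_rot: [-0.006, 0.999, 0.001, -0.047]
contact_force: [0.7, 1.6, -3.5]
gripper_width: 20.9
```

```bash
python3 chk2.py
```

```text
[495.8 287.7 150.4] [ 0.7  1.6 -3.5] [[-0.995, -0.012, -0.095], [-0.013, 1.0, 0.002], [0.095, 0.003, -0.995]]
(np.int32(300), [269, 219, 20, 19], array([277.89, 227.66]))
(np.int32(119), [268, 242, 18, 13], array([275.47, 249.41]))
face if level [560.5 288.5 115.3] [[277.8, 250.2], [275.8, 225.4]]
pin_a S (np.int32(24), [276, 265, 6, 5], array([278.5 , 266.83]))
```

Pin_a's blob stayed at 266.83 even though the last blow went 5 mm deeper and met the stop (20 N), so it is home. I'll carry the mallet clear, partly levelling it on the way, and check both pins.

Call:
drive_tool([
  [[0, -0.015, -0.005, 0, 0.05, 0, 255], [0, -0.03, 0, 0, 0.05, 0, 255], [0, -0.038, 0, 0, 0, 0, 255], [0, -0.038, 0, 0, 0, 0, 255], [0, -0.038, 0, 0, 0, 0, 255], [0, -0.038, 0, 0, 0, 0, 255], [0, -0.038, 0, 0, 0, 0, 255], [0, -0.03, 0, 0, 0, 0, 255]],
])

```text
clock: 10.07
position: [495.6, 19.1, 150.4]
ee_rot: [-0.005, 0.995, -0.001, -0.102]
contact_force: [1.0, -0.8, -4.1]
gripper_width: 21.1
```

Call:
drive_tool([
  [[0, -0.015, 0, 0, 0, 0, 255], [0, 0, 0, 0, 0, 0, 255], [0, 0, 0, 0, 0, 0, 255]],
])

```text
clock: 10.32
position: [496.6, 5.9, 150.7]
ee_rot: [-0.005, 0.995, -0.001, -0.102]
contact_force: [0.2, 1.2, -3.3]
gripper_width: 21.2
```

```bash
python3 - <<'E'
from h import *
from scipy.spatial.transform import Rotation as R
s=read_state();M=R.from_quat(s["ee_rot"]).as_matrix();p=s["position"];print(p.round(1),s["contact_force"].round(1),M.round(3).tolist())
t=get_image("top");a=get_image("side");cv2.imwrite("pics/s6.png",a);cv2.imwrite("pics/t6.png",t)
for i in blobs(a,(24,110,90),(36,255,255),(260,120,330,260))[0]:print(i[:3])
G=p-11*M[:,2];P=G+[63.6,0.8,-46];print("face if level",P.round(1),proj("side",[P,P+[0,0,84]]).round(1).tolist())
for i in blobs(a,(12,90,120),(30,255,255),(270,224,302,275),5)[0]:print("pin S",i[:3])
for i in blobs(t,(12,90,150),(30,255,255),(225,180,300,205),5)[0]:print("pin T",i[:3])
A=cv2.resize(a[150:290,250:340],None,fx=4.2,fy=4.2,interpolation=cv2.INTER_CUBIC);B=cv2.resize(t[165:220,220:305],None,fx=4.8,fy=4.8,interpolation=cv2.INTER_CUBIC)
c=np.zeros((588,378+408,3),np.uint8);c[:,:378]=A;c[:264,378:]=B
d=cv2.resize(a[220:285,258:318],None,fx=5,fy=5,interpolation=cv2.INTER_CUBIC);c[264:588,378:678]=d[:324];cv2.imwrite("pics/c6.png",c)
E
```

```text
[496.6   5.9 150.7] [ 0.2  1.2 -3.3] [[-0.979, -0.009, -0.203], [-0.009, 1.0, -0.002], [0.203, -0.0, -0.979]]
(np.int32(204), [301, 153, 16, 16], array([308.3 , 160.31]))
(np.int32(123), [301, 175, 16, 12], array([308.16, 180.83]))
(np.int32(11), [294, 231, 4, 3], array([295.64, 232.09]))
face if level [562.4   6.7 115.5] [[308.4, 181.0], [308.3, 157.4]]
pin S (np.int32(15), [294, 231, 5, 4], array([295.67, 232.27]))
pin S (np.int32(22), [276, 265, 6, 5], array([278.73, 266.82]))
```

View pics/c6.png

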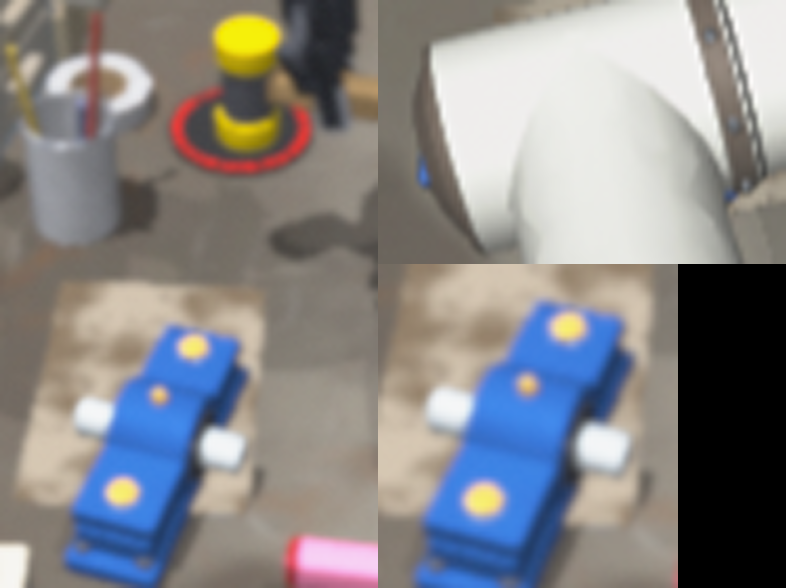

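Both brass heads lie flush on the flange with no white shank showing: pin_b at (568,327) and pin_a at (484,498) in the lower-right crop. Both sit the same ~1.1 px from the projection for 56 mm. The mallet hangs level, so I'll return it to the pad.

Call:
drive_tool([
  [[-0.004, -0.013, -0.001, 0, 0, 0, 255], [-0.008, -0.026, -0.002, 0, 0, 0, 255], [-0.01, -0.033, -0.002, 0, 0, 0, 255], [-0.01, -0.033, -0.002, 0, 0, 0, 255], [-0.007, -0.023, -0.001, 0, 0, 0, 255], [-0.004, -0.013, -0.001, 0, 0, 0, 255], [0, 0, 0, 0, 0, 0, 255], [0, 0, 0, 0, 0, 0, 255]],
])

```text
clock: 11.08
position: [543.4, -133.0, 152.2]
ee_rot: [-0.006, 0.995, -0.0, -0.101]
contact_force: [0.0, 0.4, -4.3]
gripper_width: 21.5
```

```bash
cat > chk3.py <<'E'
from h import *
from scipy.spatial.transform import Rotation as R
s=read_state();M=R.from_quat(s["ee_rot"]).as_matrix();p=s["position"];print(p.round(1),s["contact_force"].round(1),s["wrist_torque"].round(2),M.round(3).tolist())
a=get_image("side")
for i in blobs(a,(24,110,90),(36,255,255),(285,125,330,200))[0]:print(i[:3])
G=p-11*M[:,2];P=G+[63.6,0.8,-46];print("face if level",P.round(1),proj("side",[P,P+[0,0,84]]).round(1).tolist())
E
python3 chk3.py
```

```text
[ 543.4 -133.   152.2] [ 0.   0.4 -4.3] [ 0.02 -0.43 -0.03] [[-0.98, -0.012, -0.2], [-0.012, 1.0, -0.002], [0.2, 0.001, -0.98]]
(np.int32(189), [296, 125, 18, 15], array([305.63, 131.84]))
(np.int32(89), [300, 148, 13, 9], array([305.9, 152.4]))
face if level [ 609.2 -132.2  116.9] [[306.0, 153.0], [305.8, 130.3]]
```

Call:
drive_tool([
  [[-0.002, -0.001, 0.01, 0, 0, 0, 255], [-0.004, -0.001, 0.02, 0, 0, 0, 255], [-0.004, -0.001, 0.02, 0, 0, 0, 255], [-0.004, 0, 0.02, 0, 0, 0, 255], [-0.003, 0, 0.014, 0, 0, 0, 255], [-0.002, 0, 0.008, 0, 0, 0, 255], [0, 0, 0, 0, 0, 0, 255], [0, 0, 0, 0, 0, 0, 255]],
])

```text
clock: 11.8
position: [544.1, -136.1, 59.0]
ee_rot: [-0.007, 0.995, -0.001, -0.1]
contact_force: [-0.1, 0.4, -4.4]
gripper_width: 21.1
```

```bash
python3 chk3.py
```

```text
[ 544.1 -136.1   59. ] [-0.1  0.4 -4.4] [-0.07 -0.42  0.01] [[-0.98, -0.013, -0.199], [-0.013, 1.0, -0.003], [0.199, -0.0, -0.98]]
(np.int32(154), [300, 151, 14, 14], array([306.39, 157.38]))
(np.int32(89), [300, 171, 14, 9], array([306.11, 175.62]))
face if level [ 609.9 -135.3   23.8] [[306.2, 175.3], [306.0, 154.8]]
```

Call:
drive_tool([
  [[-0.002, 0, 0.008, 0, 0, 0, 255], [-0.001, 0, 0.005, 0, 0, 0, 255], [-0.001, 0, 0.002, 0, 0, 0, 255], [0, 0, 0, 0, 0, 0, 255]],
])

```text
clock: 12.18
position: [544.5, -136.6, 43.0]
ee_rot: [-0.006, 0.995, -0.001, -0.1]
contact_force: [-0.5, 0.5, -3.6]
gripper_width: 21.0
```

Call:
drive_tool([
  [[0, 0, 0.002, 0, 0, 0, 255], [0, 0, 0, 0, 0, 0, 255]],
])

```text
clock: 12.35
position: [544.3, -136.7, 41.4]
ee_rot: [-0.006, 0.995, -0.001, -0.1]
contact_force: [0.4, -0.0, -4.5]
gripper_width: 21.4
```

Call:
drive_tool([
  [[0, 0, 0.002, 0, 0, 0, 255], [0, 0, 0, 0, 0, 0, 255]],
])

```text
clock: 12.52
position: [543.8, -136.7, 39.5]
ee_rot: [-0.006, 0.995, -0.001, -0.1]
contact_force: [-0.3, -0.2, -4.4]
gripper_width: 21.4
```

Call:
drive_tool([
  [[0, 0, 0.002, 0, 0, 0, 255], [0, 0, 0, 0, 0, 0, 255]],
])

```text
clock: 12.68
position: [544.0, -136.7, 37.9]
ee_rot: [-0.006, 0.995, -0.001, -0.099]
contact_force: [0.6, 0.2, -3.9]
gripper_width: 20.9
```

Call:
drive_tool([
  [[0, 0, 0.002, 0, 0, 0, 255], [0, 0, 0, 0, 0, 0, 255]],
])

```text
clock: 12.85
position: [543.8, -136.8, 37.6]
ee_rot: [-0.006, 0.995, -0.001, -0.099]
contact_force: [-2.8, 1.0, 4.9]
gripper_width: 21.4
```

```bash
python3 chk3.py
```

```text
[ 543.8 -136.8   37.6] [-2.8  1.   4.9] [ 0.22  0.4  -0.13] [[-0.98, -0.013, -0.197], [-0.012, 1.0, -0.003], [0.198, -0.001, -0.98]]
(np.int32(151), [300, 156, 14, 14], array([306.54, 162.38]))
(np.int32(96), [300, 175, 14, 10], array([306.16, 179.98]))
face if level [ 609.6 -135.9    2.4] [[306.3, 180.2], [306.2, 160.1]]
```

Call:
drive_tool([
  [[0, 0, 0, 0, 0, 0, 150], [0, 0, 0, 0, 0, 0, 100], [0, 0, 0, 0, 0, 0, 50], [0, 0, 0, 0, 0, 0, 0], [0, 0, 0, 0, 0, 0, 0], [0, 0, 0, 0, 0, 0, 0], [0, 0, 0, 0, 0, 0, 0]],
])

```text
clock: 13.48
position: [543.3, -136.7, 35.7]
ee_rot: [-0.006, 0.995, -0.001, -0.1]
contact_force: [0.7, 0.2, -0.1]
gripper_width: 85.6
```

```bash
python3 chk3.py
```

```text
[ 543.3 -136.7   35.7] [ 0.7  0.2 -0.1] [ 0.08 -0.34  0.  ] [[-0.98, -0.012, -0.199], [-0.012, 1.0, -0.002], [0.199, -0.0, -0.98]]
(np.int32(146), [300, 156, 13, 14], array([306.14, 162.58]))
(np.int32(97), [300, 175, 14, 10], array([306.2 , 179.95]))
face if level [ 6.091e+02 -1.359e+02  4.000e-01] [[306.5, 180.7], [306.4, 160.6]]
```

Call:
drive_tool([
  [[0.003, 0, -0.01, 0, 0, 0, 0], [0.006, 0, -0.02, 0, 0, 0, 0], [0.006, 0, -0.02, 0, 0, 0, 0], [0.006, 0, -0.02, 0, 0, 0, 0], [0.006, 0, -0.02, 0, 0, 0, 0], [0.006, 0, -0.03, 0, 0, 0, 0], [0.006, 0, -0.03, 0, 0, 0, 0], [0, 0, 0, 0, 0, 0, 0]],
])

```text
clock: 14.2
position: [538.2, -137.5, 198.0]
ee_rot: [-0.007, 0.996, -0.002, -0.093]
contact_force: [0.7, -0.4, -0.1]
gripper_width: 85.2
```

Call:
drive_tool([
  [[0.02, -0.036, 0, 0, 0, 0, 0], [0.02, -0.036, 0, 0, 0, 0, 0], [0.02, -0.036, 0, 0, 0, 0, 0], [0.02, -0.036, 0, 0, 0, 0, 0], [0.02, -0.036, 0, 0, 0, 0, 0], [0.02, -0.036, 0, 0, 0, 0, 0], [0.02, -0.036, 0, 0, 0, 0, 0], [0, 0, 0, 0, 0, 0, 0]],
])

```text
clock: 14.87
position: [397.3, -395.1, 219.7]
ee_rot: [-0.002, 0.995, -0.001, -0.1]
contact_force: [1.2, 0.8, 0.0]
gripper_width: 85.7
```

```bash
python3 - <<'E'
from h import *
t=get_image("top");a=get_image("side");t0=cv2.imread("pics/top0.png")
for i in blobs(t,(24,90,170),(36,255,255),(360,150,420,190))[0]:print("face T",i[:3])
for i in blobs(a,(24,110,90),(36,255,255),(285,125,330,200))[0]:print("face S",i[:3])
for i in blobs(a,(12,90,120),(30,255,255),(270,224,302,275),5)[0]:print("pin S",i[:3])
for i in blobs(t,(12,90,150),(30,255,255),(225,180,300,205),5)[0]:print("pin T",i[:3])
A=cv2.resize(t[90:310,170:530],None,fx=2.2,fy=2.2,interpolation=cv2.INTER_CUBIC);cv2.imwrite("pics/c7.png",A)
E
```

```text
face T (np.int32(199), [384, 165, 16, 17], array([391.7 , 172.89]))
face T (np.int32(14), [381, 173, 4, 11], array([382.07, 178.57]))
face S (np.int32(12), [296, 125, 5, 3], array([298.42, 125.83]))
face S (np.int32(14), [304, 125, 6, 3], array([306.  , 125.79]))
face S (np.int32(164), [299, 156, 15, 14], array([306.29, 162.32]))
face S (np.int32(98), [300, 175, 14, 10], array([306.27, 179.95]))
pin S (np.int32(15), [294, 231, 5, 4], array([295.67, 232.27]))
pin S (np.int32(21), [277, 265, 5, 5], array([278.86, 266.81]))
pin T (np.int32(27), [234, 189, 6, 6], array([236.81, 191.59]))
pin T (np.int32(6), [258, 191, 3, 2], array([259. , 191.5]))
pin T (np.int32(26), [281, 191, 6, 6], array([283.46, 193.65]))
```

View pics/c7.png

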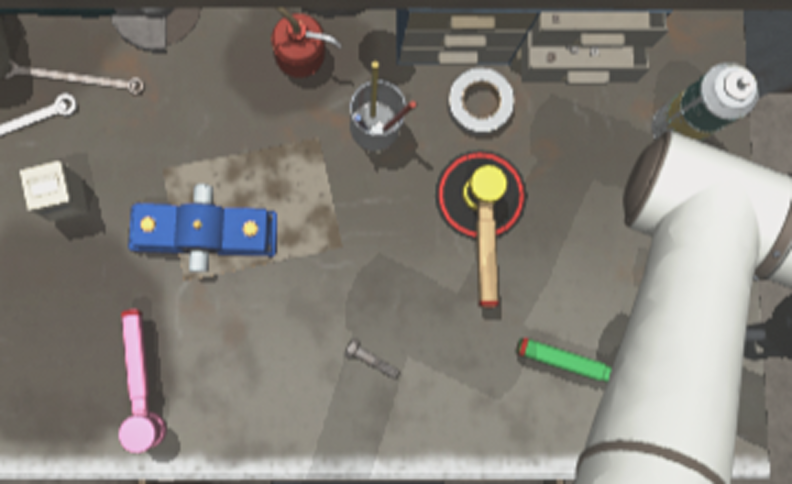

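Final view: the mallet stands upright on the pad, head at (488,183) and handle at (487,250). Both pins are flush, at (147,224) and (250,228). The carton, bolt, tape, pink and green tools look undisturbed. I'll run one height check, then hand in.

```bash
python3 - <<'E'
from h import *
for n,a,b in (("a",((235.69,190.88),(278.52,263.11)),((236.81,191.59),(278.86,266.81))),("b",((282.88,192.72),(295.72,227.28)),((283.46,193.65),(295.67,232.27)))):
    print(n,"before",tri(*a)[0].round(1),"after",tri(*b)[0].round(1))
job_done(); print(read_state()["clock"])
E
```

```text
a before [561.7 288.1  66.6] after [561.8 287.7  51.8]
b before [556.1 159.5  71. ] after [556.5 159.5  51.4]
the job is handed in; nothing more can be done
the job is handed in; nothing more can be done
```

I knocked both pins home with the yellow mallet (two blows on pin_b, three on pin_a), stood the mallet back upright on its pad, backed the arm off and handed the job in at about 15 s. The job reports no verdict, so the result rests on my own checks below.

**Pins:**
- Both brass heads look flush, with no white shank showing.
- Both triangulate to the same height, 51.8 mm (pin_a) and 51.4 mm (pin_b). That is about 4.5 mm below the nominal 56 mm, which I put down to measurement bias, since a head cannot go below its hard stop.
- Pin_a did not move when its last blow went about 5 mm deeper and met the stop; that was the only reading I caught during contact, about 20 N each way horizontally and vertically. For pin_b I rely on the mallet having slipped in the grip at the stop and on the matching height.

**Mallet:** It stands level inside the red ring, released, with the arm backed well away. At the hard stops it turned about 0.1 rad in the grip twice. I compensated by tilting the tool before setting it down.

**Everything else:** The carton, bolt, tape and the pink and green look-alikes appear undisturbed. I judged this by eye in the last picture, where the arm hides part of the green one. The gripper stayed above and beside the pins and, as far as I can tell, never touched them.

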